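# Free the cooling block from the ratchet press jig

### The job

The blue tube block on the lab bench is held in the press jig. Lift the red pawl tab well clear of the rack, slide the clamp bar all the way back by its black knob, then take the blue block out, keep it upright, and set it down flat inside the green tray; lower it to the tray floor before you let go, and leave the clamp bar back.

Things in the scene. Friction and masses are not known exactly. Their poses are not given: they have to be found in the camera images.
- pawl_tab (a point): Centre of the red tab on the jig's pawl: 14 mm thick (x, grip so), 24 long (y), 27 tall; 78 mm above the bench when down, top 13 mm higher, nothing else above 46 mm beside it. Hinge along x, 50 mm to -y and 18 mm below it. Turns up 0.7 rad (starts at 0 to 0.05); 0.2 rad, 10 mm up, clears the rack. Draggy (2 N): stays where left. x is the jig's x.
- bar_knob (a point): On the axis of the black knob (18 mm across, 36 tall) on the clamp bar's jaw; 82 mm above the bench, 13 mm below the knob's top; jaw top at 59 mm. Axes: the jig's, z up. The bar slides 40 mm along the jig's -y, off the block, towards the pawl hinge (3 N friction, stays where left); only about 1.5 mm while the pawl is down. At the start the tab is 73 mm to its -y.
- block: Blue block, wells and white caps on top: 36 (x) x 80 (y) x 40 mm, 0.2 to 0.42 kg; origin at its underside's centre, z up. In the jig its underside is 12 mm above the bench, y along the jig's y; strips 6 mm high beside its long sides, 30 mm fence at +y, jaw at -y with a lip 8 mm over its top until slid back. Grip across x. The loose silver block is not wanted.
- green_tray: Green square tray, fixed: 140 x 140 mm outside, walls 5 mm thick and 13 mm tall, floor 5 mm thick; origin at the centre of its underside, on the bench. The block fits inside at any yaw. The like yellow tray is not wanted; the two may swap places.
Mind the look-alikes: they are no part of the job. What is shaped like the block but yellow is not meant.

How it is judged:
On the way, in this order (a step that is already met when the one before it is completed fails the run):
1. the pawl tab is lifted at least 10 mm above its lowest position (height (world z) of pawl_tab above 0.088 m), for 0.2 s.
2. the clamp bar is slid back at least 30 mm (distance of bar_knob from where it was at the start of the episode above 0.03 m), for 0.2 s.
3. the blue block is lifted out of the nest (height (world z) of block above 0.035 m), for 0.1 s.
4. the blue block, still held, is within 20 mm of the green tray's floor (horizontal distance between block and green_tray below 0.065 m and z of block in the frame of green_tray below 0.025 m and contact force between the fingers and block above 1 N), for 0.05 s.
At the end, for the whole second after the job is handed in: The blue block stands at rest, upright within about 6 degrees, on the floor of the green tray (underside within 4 mm of the floor, its centre within 60 mm of the tray's centre), and the clamp bar is still at least 28 mm back from where it started (horizontal distance between block and green_tray below 0.06 m and z of block in the frame of green_tray below 0.009 m and angle between block's own z axis and vertical below 0.1 rad and linear speed of block below 0.02 m/s and distance of bar_knob from where it was at the start of the episode above 0.028 m); the robot touches nothing.
It fails at once if the blue block is tipped more than 35 degrees (angle between block's own z axis and vertical above 0.61 rad).
It also fails if it takes over 56 s, if anything falls off the work surface, if the arm or the gripper's body presses on something with over 40 N, if the wrist force passes 120 N, or if a joint passes its speed limit or range.

### The arm

A 6-joint arm with a two-finger parallel gripper is mounted at the origin on the work surface. World frame = base frame: x ahead of the robot, y to its left, z up, the work surface at z = 0. Lengths are in m, angles in rad, forces in N, time in s.
With the tool pointing down it reaches from about 0.25 to 0.775 m from the base axis. Payload 4 kg.
Tool frame: the origin (TCP) lies at the centre of the arm's flange, where the gripper is bolted on; the fingertips stand ahead of it and the grasp point (between the pads) lies 180 mm ahead of it (robot.tcp_to_tips is the z of the fingertips in the tool frame, in m); z points along the fingers, y is the direction in which the jaws open and shut (so a half turn about z gives the same grasp; the last joint's range is limited). The gripper opens to 94 mm and grips with 3 to 60 N. Pads are 16 mm wide; open, the fingers measure 119 mm over their backs; the gripper's body (75 mm by 177 mm) begins 78 mm behind the grasp point.
Start: joints at [-1.335, 0.087, 1.371, -0, 1.684, -0.103], TCP at [0.183, -0.519, 0.405] pointing down, gripper open.
Joint ranges: [-3.1, 3.1], [-0.76, 2.03], [0.27, 2.55], [-1.08, 4.22], [0.17, 2.65], [-2.57, 2.57]. Speed limits (rad/s): [2.79, 2.79, 3.14, 3.14, 3.14, 3.14].

### API

Orientations are given as [roll, pitch, yaw] about the fixed x, y, z axes, in that order (R = Rz(yaw) Ry(pitch) Rx(roll)).
In Python, from bench import robot gives the robot as it stands.
- The arm moves only by the tool move_arm, never from a script. Its argument "increments" is a list that holds one entry, the list of rows, each a list of 7 numbers: the opening, from 0 (shut) to 1 (fully open), then the shift along the tool's x, y, z as a fraction of full scale, then the turn, a rotation vector about the tool's x, y, z as a fraction of full scale. In form: [[[jaw, dx, dy, dz, rx, ry, rz], ...]]. A call has 1 to 8 rows; each row is the pose to reach, as a shift and turn from the pose commanded when the call began, along the tool's axes at that moment; what a row does not reach only later rows make up. Full scale, the value 1, is 0.1 m for a shift and pi/2 rad for a turn. A row lasts 1/12 s, in which the tool goes at most 41.7 mm and 7.16 degrees, less where a joint would pass 70% of its speed; a pose out of reach is approached as far as the arm can. A call with a number of a shift or a turn outside -1 to 1 is refused whole. A call with a gripper value outside its range is refused whole. The fingers move at their own pace and stop on an object; the grip force is fixed at half the most. Time passes only in rows, so rows that repeat a pose let the fingers close. It gives the time, the measured TCP pose, the force and the opening at its end, in the units of the state.
- robot.get_obs(): the state, without advancing time (a new reading comes with each control period).
- robot.snapshot(name): name is "side" or "top" or "wrist"; returns (picture, depth): 400x640x3 uint8, red, green, blue; 400x640 float32, m along the optical axis (not along the pixel's ray), 0 where there is no reading.
- robot.camera_params(name): a dict with "mtx" (3x3 intrinsics, pixels), "R" (3x3) and "t" (3): a world point X has camera coordinates R X + t. Camera axes: x right, y down, z forward; pixel columns grow to the right and rows downward; lengths in m; the calibration is good to about 2 mm. A picture is of the moment at which its call begins: read the wrist's pose just before it. camera_params takes no time and is no camera call; for the wrist camera it gives the pose at the moment of the call.
- robot.close_job(): hands the job in, once; it reports no verdict.
The state is a dict: "time": time; "joint_positions": joint angles; "qvel": joint speeds; "joint_torque": joint torques, N m; "tool_pos": TCP position; "ee_rot": TCP orientation; "wrist_force": force on the tool from outside, world axes, zero at the start; "wrist_torque": the same for the moment, N m; "width": finger opening in m.
Only numpy, scipy, OpenCV 4.12 (cv2) and the standard library are available. Lean on these libraries where they do the work, as an engineer would, in place of code of your own. Each camera call takes 0.05 s, during which the arm holds its last target.

## Working session

There is one attempt and no reset: what is moved stays moved. The work goes in short steps, Python scripts to look and compute and a tool call to move; the robot and the scene stay as the last step left them, time stands still between calls to the robot, and variables do not carry over. Pictures are saved under pics/ and viewed, and the job is handed in when it is done.

Besides the shell and the picture viewer there is one more tool, called after "Request:" by a JSON object that holds its "method" and its "body", one argument or row to a line. move_arm: Moves the arm, as the interface text tells. Its arguments: {"type":"object","properties":{"increments":{"type":"array","items":{"type":"array","items":{"type":"array","items":{"type":"number","minimum":-1,"maximum":1}}}}},"required":["increments"]}

```bash
mkdir -p pics; ls; cat > h.py <<'E'
import numpy as np,cv2
from bench import robot
def snap(n,tag):
    P=robot.camera_params(n); im,d=robot.snapshot(n)
    cv2.imwrite(f'pics/{tag}.png',im[:,:,::-1]); np.savez(f'pics/{tag}.npz',im=im,d=d,K=P['mtx'],R=P['R'],t=P['t'])
def load(tag): return np.load(f'pics/{tag}.npz')
def pt(z,u,v,r=1):
    d=z['d'][v-r:v+r+1,u-r:u+r+1]; d=np.median(d[d>0])
    return z['R'].T@(np.linalg.inv(z['K'])@[u,v,1]*d-z['t'])
def ray(z,u,v,h):
    o=-z['R'].T@z['t']; w=z['R'].T@(np.linalg.inv(z['K'])@[u,v,1.]); return o+w*(h-o[2])/w[2]
def crop(tag,u0,v0,u1,v1,s,out):
    im=cv2.imread(f'pics/{tag}.png')[v0:v1,u0:u1]; cv2.imwrite(f'pics/{out}.png',cv2.resize(im,None,fx=s,fy=s,interpolation=cv2.INTER_CUBIC))
E
python3 - <<'E'
from h import *
o=robot.get_obs()
print({k:np.round(v,3) for k,v in o.items()}, robot.tcp_to_tips)
snap('top','t0'); snap('side','s0')
E
```

```text
pics
{'time': np.float64(0.0), 'joint_positions': array([-1.335,  0.088,  1.372,  0.   ,  1.684, -0.103]), 'qvel': array([ 0.   , -0.   ,  0.   , -0.002, -0.   ,  0.001]), 'joint_torque': array([-0.0000e+00, -3.4018e+01, -3.0243e+01,  7.2000e-02,  3.3000e-02,
       -0.0000e+00]), 'tool_pos': array([ 0.183, -0.519,  0.404]), 'ee_rot': array([-3.139, -0.   ,  0.339]), 'wrist_force': array([-0.447,  0.79 , -0.395]), 'wrist_torque': array([ 0.038, -0.009, -0.024]), 'width': np.float64(0.094)} 0.1992
```

View pics/t0.png

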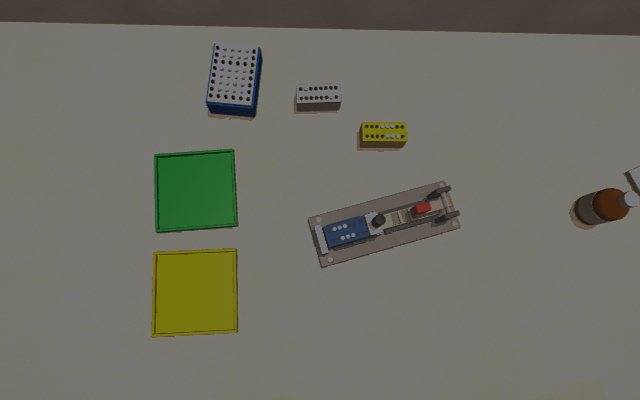

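View pics/s0.png

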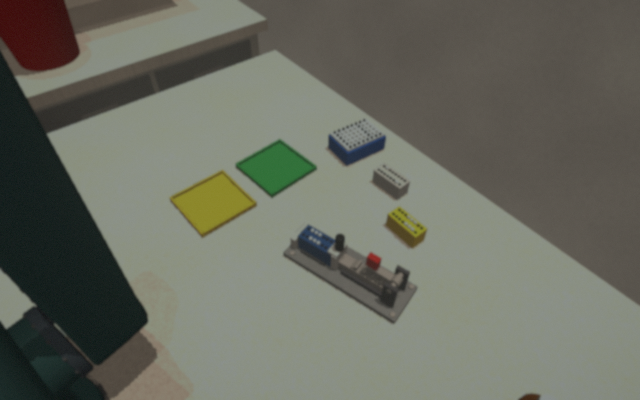

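The top picture shows the jig with the blue block at (347,233), the black knob at (378,219) and the red tab at (423,208). The green tray is at (196,190). Possible confusions:
- **Block:** blue rack (235,80), silver block (318,97) and yellow block (384,134).
- **Tray:** yellow tray (195,292).
- **Red tab:** bottle (605,205).

I choose the items in the jig and the green tray.

```bash
python3 - <<'E'
from h import *
crop('t0',300,170,470,275,4.6,'c0')
z=load('t0')
for n,p in dict(block=(347,233),knob=(378,219),tab=(423,208),tray=(196,190),bench=(270,170),base=(330,260)).items(): print(n,pt(z,*p).round(4))
for n,p in dict(a=(155,152),b=(235,151),c=(237,228),d=(156,231)).items(): print(n,ray(z,*p,0.013).round(4))
print((-z['R'].T@z['t']).round(3))
E
```

```text
block [0.5412 0.0057 0.0542]
knob [ 0.5584 -0.0391  0.0964]
tab [ 0.5767 -0.1125  0.0932]
tray [0.6231 0.2677 0.0072]
bench [0.6618 0.1383 0.0024]
base [0.4991 0.0317 0.0152]
a [0.6906 0.3417 0.013 ]
b [0.6937 0.2006 0.013 ]
c [0.5547 0.1928 0.013 ]
d [0.5494 0.3308 0.013 ]
[0.456 0.083 0.773]
```

View pics/c0.png

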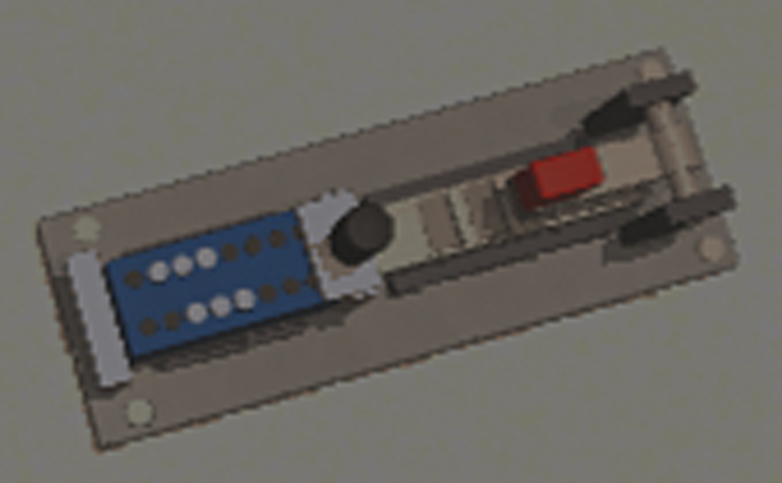

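```bash
cat >> h.py <<'E'
from scipy.spatial.transform import Rotation as Ro
def to(x,y,z,yaw=None):
    o=robot.get_obs(); R=Ro.from_euler('xyz',o['ee_rot']); p=o['tool_pos']
    T=Ro.from_euler('xyz',[np.pi,0,o['ee_rot'][2] if yaw is None else yaw])
    print('t',round(float(o['time']),2),'pos',p.round(4),'rot',o['ee_rot'].round(4),'F',o['wrist_force'].round(1),'w',round(float(o['width']),4))
    print(' shift',(R.inv().apply(np.array([x,y,z])-p)/.1).round(3),'turn',((R.inv()*T).as_rotvec()/(np.pi/2)).round(3))
E
python3 -c "
from h import *
to(.56,-.08,.4,1.814)"
```

```text
t 0.1 pos [ 0.1827 -0.5186  0.4037] rot [-3.1397e+00 -2.0000e-04  3.3880e-01] F [-0.1 -0.8 -0. ] w 0.094
 shift [ 5.016 -2.883  0.043] turn [-0.001 -0.001 -0.939]
```

Request:
{"method": "move_arm", "body": {
  "increments": [
    [[1, 0.4, -0.25, 0, 0, 0, -0.07], [1, 0.8, -0.45, 0, 0, 0, -0.15], [1, 1, -0.57, 0, 0, 0, -0.22], [1, 1, -0.57, 0, 0, 0, -0.3], [1, 1, -0.57, 0, 0, 0, -0.38]]
  ]
}}

```text
time: 0.52
tool_pos: [0.2593, -0.4302, 0.4044]
ee_rot: [-3.141, -0.0, 0.944]
wrist_force: [-0.3, -0.8, -0.3]
width: 0.094
```

```bash
python3 -c "
from h import *
to(.56,-.08,.4,1.814)"
```

```text
t 0.52 pos [ 0.2593 -0.4302  0.4044] rot [-3.1413e+00 -4.0000e-04  9.4380e-01] F [-0.3 -0.8 -0.3] w 0.094
 shift [4.6   0.38  0.046] turn [-0.    -0.    -0.554]
```

Request:
{"method": "move_arm", "body": {
  "increments": [
    [[1, 0.5, 0.04, 0, 0, 0, 0], [1, 1, 0.08, 0, 0, 0, 0], [1, 1, 0.08, 0, 0, 0, 0]]
  ]
}}

```text
time: 0.77
tool_pos: [0.3256, -0.3535, 0.4043]
ee_rot: [-3.141, -0.003, 0.937]
wrist_force: [0.1, 1.3, -0.3]
width: 0.0937
```

Request:
{"method": "move_arm", "body": {
  "increments": [
    [[1, 0.5, 0.04, 0, 0, 0, 0], [1, 1, 0.08, 0, 0, 0, 0], [1, 1, 0.08, 0, 0, 0, 0]]
  ]
}}

```text
time: 1.02
tool_pos: [0.3917, -0.2773, 0.4043]
ee_rot: [-3.141, -0.002, 0.938]
wrist_force: [0.1, 0.9, 0.0]
width: 0.0941
```

Request:
{"method": "move_arm", "body": {
  "increments": [
    [[1, 0.5, 0.04, 0, 0, 0, 0], [1, 1, 0.08, 0, 0, 0, 0], [1, 1, 0.08, 0, 0, 0, 0]]
  ]
}}

```text
time: 1.27
tool_pos: [0.4576, -0.2015, 0.4041]
ee_rot: [-3.141, -0.002, 0.938]
wrist_force: [0.6, 0.2, -0.1]
width: 0.094
```

Request:
{"method": "move_arm", "body": {
  "increments": [
    [[1, 0.5, 0.04, 0, 0, 0, -0.08], [1, 1, 0.08, 0, 0, 0, -0.15], [1, 1, 0.08, 0, 0, 0, -0.23], [1, 1, 0.08, 0, 0, 0, -0.31], [1, 1, 0.08, 0, 0, 0, -0.39], [1, 1, 0.08, 0, 0, 0, -0.47], [1, 1, 0.08, 0, 0, 0, -0.554], [1, 1, 0.08, 0, 0, 0, -0.554]]
  ]
}}

```text
time: 1.93
tool_pos: [0.5216, -0.1289, 0.404]
ee_rot: [-3.14, -0.001, 1.807]
wrist_force: [0.4, -0.0, 0.3]
width: 0.0939
```

```bash
python3 -c "
from h import *
to(.56,-.08,.4,1.814)
snap('wrist','w1')
z=load('w1');print((-z['R'].T@z['t']).round(3))"
```

```text
t 1.93 pos [ 0.5216 -0.1289  0.404 ] rot [-3.1404e+00 -6.0000e-04  1.8073e+00] F [ 0.4 -0.   0.3] w 0.0939
 shift [0.386 0.488 0.039] turn [-0.001 -0.    -0.004]
[ 0.504 -0.059  0.385]
```

View pics/w1.png

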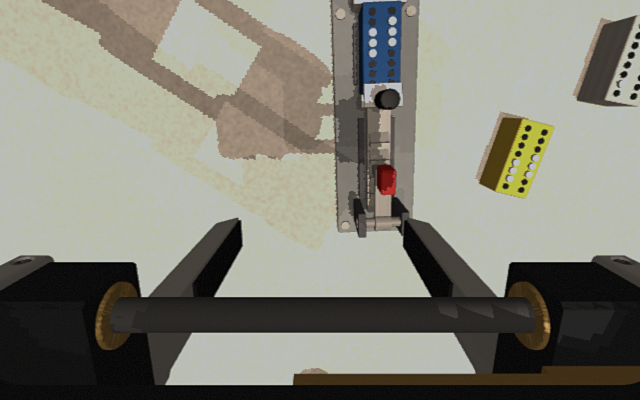

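```bash
python3 - <<'E'
from h import *
crop('w1',320,0,430,240,5,'c1a')
im=cv2.imread('pics/w1.png')
cv2.imwrite('pics/c1.png',cv2.resize(im[80:210,330:420],None,fx=6,fy=4.6*1.0,interpolation=cv2.INTER_CUBIC)); cv2.imwrite('pics/c2.png',cv2.resize(im[0:120,330:420],None,fx=6,fy=5))
z=load('w1');print(z['K'])
E
```

```text
[[328.62648527   0.         322.22735276]
 [  0.         328.62648527 189.41336663]
 [  0.           0.           1.        ]]
```

View pics/c1.png

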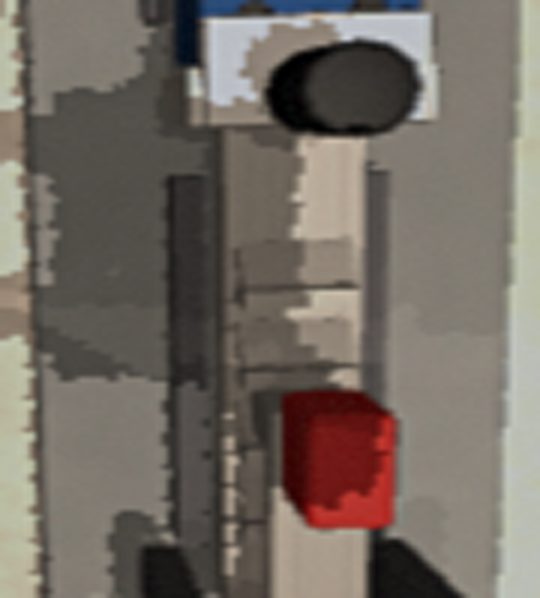

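View pics/c2.png

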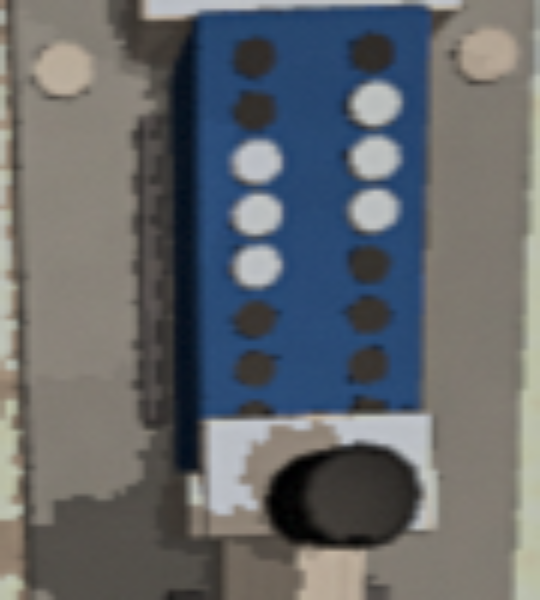

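```bash
python3 - <<'E'
from h import *
z=load('w1')
o=-z['R'].T@z['t']; n=z['R']@[0,0,-1]; n=z['K']@(n/n[2]); print('nadir',n[:2])
# red mask heights
im=z['im'].astype(int); 
vs,us=np.where((im[:,:,0]>90)&(im[:,:,0]>2.2*im[:,:,1])); k=(us>370)&(us<400)&(vs>155)&(vs<205); us,vs=us[k],vs[k]
P=np.array([pt(z,u,v,0) for u,v in zip(us,vs)]); H=P[:,2]
print(np.histogram(H,bins=8)); print(us.min(),us.max(),vs.min(),vs.max())
a=0.243
ex=np.array([np.cos(a),np.sin(a)]);ey=np.array([-np.sin(a),np.cos(a)])
t=P[H>H.max()-.006]; print('tab top',len(t),t.mean(0).round(4)); q=t[:,:2]; print('x ext',np.ptp(q@ex),'y ext',np.ptp(q@ey)); 
print('mid',(((q@ex).min()+(q@ex).max())/2*ex+((q@ey).min()+(q@ey).max())/2*ey).round(4))
print('knob',ray(z,390,99,.095).round(4), pt(z,390,99))
C=[ray(z,*p,.052) for p in [(363.7,2.4),(401.7,2),(399.3,82),(364.2,83)]]
for c in C: print(c.round(4))
for i,j in [(3,0),(2,1)]: d=C[j]-C[i]; print(np.arctan2(-d[0],d[1]))
print(np.linalg.norm(C[0]-C[1]),np.linalg.norm(C[3]-C[2]))
# base plate edges
for v in (20,60,100,140,180): pass
m=((C[0]+C[1])/2+(C[2]+C[3])/2)/2
for p in [(341,14),(411,11)]: print('bolt',ray(z,*p,.012).round(4),pt(z,*p).round(4))
# knob via depth
cand=[(u,v,pt(z,u,v,0)) for u in range(372,405) for v in range(85,112)]
Q=np.array([c[2] for c in cand if .09<c[2][2]<.1]); print('knobtop',len(Q),Q.mean(0),((Q.min(0)+Q.max(0))/2))
E
```

```text
nadir [322.33075805 104.88874359]
  return _methods._mean(a, axis=axis, dtype=dtype,
  ret = ret.dtype.type(ret / rcount)
Traceback (most recent call last):
ValueError: autodetected range of [nan, nan] is not finite
```

Some pixels have no depth; I'll filter those.

```bash
python3 - <<'E' 2>/dev/null
from h import *
z=load('w1')
im=z['im'].astype(int); D=z['d']
red=(im[:,:,0]>90)&(im[:,:,0]>2.2*im[:,:,1])
a=0.243
ex=np.array([np.cos(a),np.sin(a)]);ey=np.array([-np.sin(a),np.cos(a)])
def ext(name,mask,lo,hi):
    vs,us=np.where(mask&(D>0)); P=np.array([pt(z,u,v,0) for u,v in zip(us,vs)]); P=P[(P[:,2]>lo)&(P[:,2]<hi)]
    X=P[:,:2]@ex;Y=P[:,:2]@ey
    mx=[np.percentile(X,p) for p in (1,99)];my=[np.percentile(Y,p) for p in (1,99)]
    print(name,len(P),'z',np.median(P[:,2]).round(4),'ext',np.ptp(mx).round(4),np.ptp(my).round(4),'mid',(np.mean(mx)*ex+np.mean(my)*ey).round(4))
box=np.zeros(D.shape,bool);box[155:206,370:400]=1
print('red px',(red&box).sum(), 'withdepth',(red&box&(D>0)).sum())
ext('tabtop',red&box,.085,.11)
k=np.zeros(D.shape,bool);k[82:115,368:408]=1
ext('knobtop',k,.09,.105)
ext('jawtop',k,.055,.063)
print('knob',ray(z,390,99,.095).round(4))
C=[ray(z,*p,.052) for p in [(363.7,2.4),(401.7,2),(399.3,82),(364.2,83)]]
for c in C: print(c.round(4))
for i,j in [(3,0),(2,1)]: d=C[j]-C[i]; print('yaw',np.arctan2(-d[0],d[1]))
print(np.linalg.norm(C[0]-C[1]),np.linalg.norm(C[3]-C[2]))
b1,b2=ray(z,341,14,.012),ray(z,411,11,.012); d=b2-b1; print('bolts',b1.round(4),b2.round(4),'yaw',np.arctan2(d[1],d[0]))
E
```

```text
red px 341 withdepth 337
tabtop 337 z 0.0927 ext 0.0125 0.0225 mid [ 0.5786 -0.1109]
knobtop 358 z 0.0955 ext 0.0164 0.0164 mid [ 0.5584 -0.0404]
jawtop 419 z 0.0597 ext 0.0336 0.0217 mid [ 0.5601 -0.0348]
knob [ 0.5587 -0.0403  0.095 ]
[0.5194 0.0383 0.052 ]
[0.553  0.0468 0.052 ]
[ 0.5711 -0.0203  0.052 ]
[ 0.5384 -0.0291  0.052 ]
yaw 0.2751289609387804
yaw 0.2637413007029209
0.03462978859639332 0.033826171372257366
bolts [0.5014 0.0341 0.012 ] [0.5706 0.0537 0.012 ] yaw 0.2756642460556515
```

```bash
python3 -c "
from h import *
to(.5784,-.1112,.33,1.844);to(.5784,-.1112,.26,1.844)"
```

```text
t 1.98 pos [ 0.5216 -0.129   0.4041] rot [-3.1406e+00 -5.0000e-04  1.8032e+00] F [ 0.3 -0.5  0.2] w 0.0941
 shift [0.042 0.594 0.74 ] turn [-0.001 -0.    -0.026]
t 1.98 pos [ 0.5216 -0.129   0.4041] rot [-3.1406e+00 -5.0000e-04  1.8032e+00] F [ 0.3 -0.5  0.2] w 0.0941
 shift [0.042 0.595 1.44 ] turn [-0.001 -0.    -0.026]
```

Request:
{"method": "move_arm", "body": {
  "increments": [
    [[1, 0.04, 0.3, 0.3, 0, 0, -0.013], [1, 0.04, 0.594, 0.5, 0, 0, -0.026], [1, 0.04, 0.594, 0.74, 0, 0, -0.026], [1, 0.04, 0.594, 0.74, 0, 0, -0.026], [1, 0.04, 0.594, 0.74, 0, 0, -0.026]]
  ]
}}

```text
time: 2.4
tool_pos: [0.5781, -0.1113, 0.3287]
ee_rot: [-3.137, -0.002, 1.844]
wrist_force: [-0.1, 0.2, 0.3]
width: 0.0939
```

```bash
python3 -c "
from h import *
to(.5784,-.1112,.26,1.844); snap('wrist','w2')"
```

```text
t 2.4 pos [ 0.5781 -0.1113  0.3287] rot [-3.1371e+00 -2.4000e-03  1.8436e+00] F [-0.1  0.2  0.3] w 0.0939
 shift [-0.001  0.006  0.687] turn [-0.003 -0.002 -0.   ]
```

View pics/w2.png

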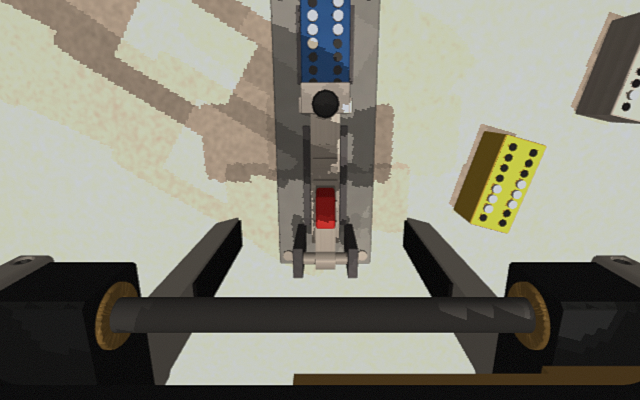

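The tab (325,207) and knob (325,103) lie midway between the fingers and the jig runs straight up the picture, so the yaw is right. Next I descend.

Request:
{"method": "move_arm", "body": {
  "increments": [
    [[1, 0, 0.005, 0.3, 0, 0, 0], [1, 0, 0.005, 0.55, 0, 0, 0], [1, 0, 0.005, 0.687, 0, 0, 0], [1, 0, 0.005, 0.687, 0, 0, 0]]
  ]
}}

```text
time: 2.78
tool_pos: [0.5779, -0.1115, 0.2607]
ee_rot: [-3.139, -0.002, 1.844]
wrist_force: [-0.8, 0.5, 0.7]
width: 0.0938
```

Request:
{"method": "move_arm", "body": {
  "increments": [
    [[0, 0, 0, 0, 0, 0, 0], [0, 0, 0, 0, 0, 0, 0], [0, 0, 0, 0, 0, 0, 0], [0, 0, 0, 0, 0, 0, 0], [0, 0, 0, 0, 0, 0, 0], [0, 0, 0, 0, 0, 0, 0], [0, 0, 0, 0, 0, 0, 0], [0, 0, 0, 0, 0, 0, 0]]
  ]
}}

```text
time: 3.45
tool_pos: [0.579, -0.1113, 0.262]
ee_rot: [3.142, 0.0, 1.845]
wrist_force: [0.2, -0.4, -0.1]
width: 0.0438
```

```bash
python3 - <<'E' 2>/dev/null
from h import *
to(.5784,-.1112,.26,1.844)
z=load('w2')
print('knob',ray(z,325,103,.095).round(4), 'block u',ray(z,302,80,.052).round(4),ray(z,350,80,.052).round(4),ray(z,303,5,.052).round(4),ray(z,347,5,.052).round(4))
for n,(u,v) in dict(k=(325,103),t=(325,207)).items(): print(n,pt(z,u,v))
E
```

```text
t 3.45 pos [ 0.579  -0.1113  0.262 ] rot [3.1416e+00 1.0000e-04 1.8455e+00] F [ 0.2 -0.4 -0.1] w 0.0438
 shift [ 0.002 -0.005  0.02 ] turn [0.    0.    0.001]
knob [ 0.5583 -0.0398  0.095 ] block u [ 0.5374 -0.0282  0.052 ] [ 0.5719 -0.0185  0.052 ] [0.5252 0.0208 0.052 ] [0.5552 0.0292 0.052 ]
k [ 0.55833244 -0.03984912  0.09539566]
t [ 0.57717434 -0.1065421   0.0930804 ]
```

Request:
{"method": "move_arm", "body": {
  "increments": [
    [[0, 0, 0, 0, 0, 0, 0], [0, 0, 0, 0, 0, 0, 0], [0, 0, 0, 0, 0, 0, 0], [0, 0, 0, 0, 0, 0, 0], [0, 0, 0, 0, 0, 0, 0], [0, 0, 0, 0, 0, 0, 0], [0, 0, 0, 0, 0, 0, 0], [0, 0, 0, 0, 0, 0, 0]]
  ]
}}

```text
time: 4.12
tool_pos: [0.579, -0.1113, 0.2619]
ee_rot: [3.142, 0.0, 1.845]
wrist_force: [0.1, 0.2, -1.4]
width: 0.0153
```

Request:
{"method": "move_arm", "body": {
  "increments": [
    [[0, 0, 0, 0, 0, 0, 0], [0, -0.1, 0, -0.023, 0, 0.032, 0], [0, -0.202, 0, -0.04, 0, 0.064, 0], [0, -0.305, 0, -0.052, 0, 0.095, 0], [0, -0.407, 0, -0.059, 0, 0.127, 0], [0, -0.51, 0, -0.06, 0, 0.159, 0], [0, -0.613, 0, -0.058, 0, 0.191, 0], [0, -0.613, 0, -0.058, 0, 0.191, 0]]
  ]
}}

```text
time: 4.78
tool_pos: [0.5959, -0.1714, 0.267]
ee_rot: [-3.141, -0.304, 1.843]
wrist_force: [0.1, 2.0, -1.1]
width: 0.0149
```

```bash
python3 - <<'E' 2>/dev/null
from h import *
to(.5784,-.1112,.26,1.844)
snap('side','s1'); crop('s1',230,180,450,330,3.5,'cs1')
E
```

```text
t 4.78 pos [ 0.5959 -0.1714  0.267 ] rot [-3.1413 -0.3042  1.8435] F [ 0.1  2.  -1.1] w 0.0149
 shift [ 0.577 -0.006  0.254] turn [-0.    -0.194 -0.   ]
```

View pics/cs1.png

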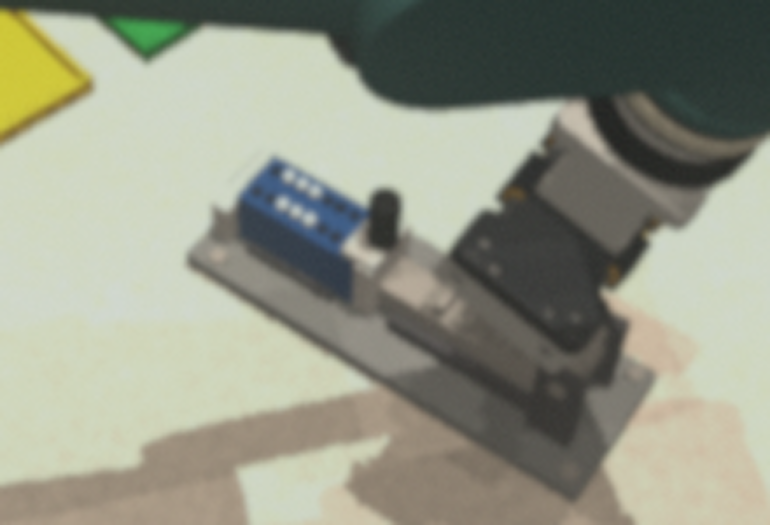

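Request:
{"method": "move_arm", "body": {
  "increments": [
    [[0, -0.103, 0, -0.022, 0, 0.032, 0], [0, -0.207, 0, -0.04, 0, 0.064, 0], [0, -0.307, 0, -0.052, 0, 0.095, 0], [0, -0.307, 0, -0.052, 0, 0.095, 0], [0, -0.307, 0, -0.052, 0, 0.095, 0], [0.5, -0.307, 0, -0.052, 0, 0.095, 0], [0.5, -0.307, 0, -0.052, 0, 0.095, 0], [0.5, -0.307, 0, -0.052, 0, 0.095, 0]]
  ]
}}

```text
time: 5.5
tool_pos: [0.6038, -0.1994, 0.2645]
ee_rot: [3.141, -0.447, 1.847]
wrist_force: [-0.0, 0.3, -0.2]
width: 0.0317
```

```bash
python3 - <<'E' 2>/dev/null
from h import *
to(.558,-.040,.33,1.844)
E
```

```text
t 5.5 pos [ 0.6038 -0.1994  0.2645] rot [ 3.1413 -0.4473  1.8465] F [-0.   0.3 -0.2] w 0.0317
 shift [ 1.778 -0.007  0.126] turn [-0.    -0.285  0.002]
```

Open; the tool now retreats along its own axis by 80 mm.

Request:
{"method": "move_arm", "body": {
  "increments": [
    [[0.5, 0, 0, -0.1, 0, 0, 0], [0.5, 0, 0, -0.35, 0, 0, 0], [0.5, 0, 0, -0.6, 0, 0, 0], [0.5, 0, 0, -0.8, 0, 0, 0], [0.5, 0, 0, -0.8, 0, 0, 0]]
  ]
}}

```text
time: 5.92
tool_pos: [0.6139, -0.235, 0.3419]
ee_rot: [3.134, -0.441, 1.848]
wrist_force: [-0.1, -0.7, 0.5]
width: 0.0465
```

```bash
python3 - <<'E' 2>/dev/null
from h import *
to(.568,-.0755,.36,1.844)
snap('side','s2'); crop('s2',230,180,450,330,3.5,'cs2')
E
```

```text
t 5.92 pos [ 0.6139 -0.235   0.3419] rot [ 3.1339 -0.4415  1.8475] F [-0.1 -0.7  0.5] w 0.0465
 shift [ 1.578 -0.01   0.545] turn [ 0.004 -0.281  0.001]
```

View pics/cs2.png

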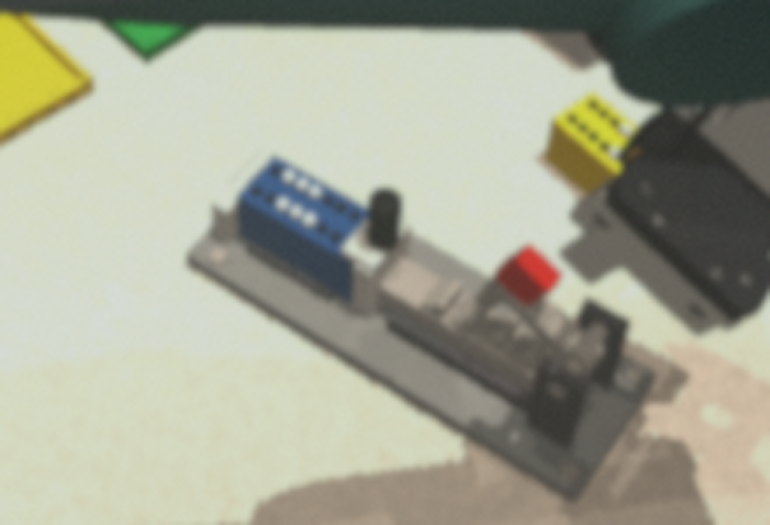

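Request:
{"method": "move_arm", "body": {
  "increments": [
    [[0.5, 0.2, 0, 0, 0, -0.07, 0], [0.5, 0.45, 0, 0.1, 0, -0.14, 0], [0.5, 0.7, 0, 0.2, 0, -0.21, 0], [0.5, 0.9, -0.01, 0.3, 0.004, -0.281, 0.001], [0.5, 0.9, -0.01, 0.3, 0.004, -0.281, 0.001]]
  ]
}}

```text
time: 6.38
tool_pos: [0.5853, -0.1381, 0.3472]
ee_rot: [-3.134, -0.007, 1.852]
wrist_force: [0.4, 0.1, -0.1]
width: 0.0467
```

```bash
python3 - <<'E' 2>/dev/null
from h import *
to(.5583,-.040,.33,1.844)
E
```

```text
t 6.38 pos [ 0.5853 -0.1381  0.3472] rot [-3.1339 -0.0072  1.8516] F [ 0.4  0.1 -0.1] w 0.0467
 shift [1.017 0.014 0.18 ] turn [-0.005 -0.005  0.005]
```

Request:
{"method": "move_arm", "body": {
  "increments": [
    [[0.5, 0.35, 0, 0.05, 0, 0, 0], [0.5, 0.7, 0.01, 0.1, 0, 0, 0], [0.5, 1, 0.014, 0.18, -0.004, -0.004, 0.005], [0.5, 1, 0.014, 0.18, -0.004, -0.004, 0.005], [0.5, 1, 0.014, 0.18, -0.004, -0.004, 0.005]]
  ]
}}

```text
time: 6.8
tool_pos: [0.5605, -0.0456, 0.329]
ee_rot: [-3.138, -0.003, 1.84]
wrist_force: [0.3, 0.3, -0.2]
width: 0.0475
```

```bash
python3 - <<'E' 2>/dev/null
from h import *
to(.5583,-.040,.265,1.844)
snap('wrist','w3')
E
```

```text
t 6.8 pos [ 0.5605 -0.0456  0.329 ] rot [-3.1385 -0.0033  1.8398] F [ 0.3  0.3 -0.2] w 0.0475
 shift [ 0.058 -0.005  0.64 ] turn [-0.002 -0.002 -0.003]
```

View pics/w3.png

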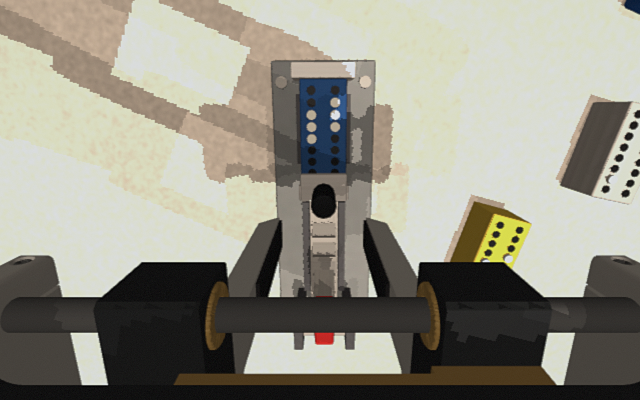

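The knob (323,200) lies midway between the fingers. I lower the gripper and close it.

Request:
{"method": "move_arm", "body": {
  "increments": [
    [[0.5, 0.058, -0.005, 0.25, 0, 0, 0], [0.5, 0.058, -0.005, 0.5, 0, 0, 0], [0.5, 0.058, -0.005, 0.63, -0.002, -0.002, -0.002], [0.5, 0.058, -0.005, 0.63, -0.002, -0.002, -0.002], [0, 0.058, -0.005, 0.63, -0.002, -0.002, -0.002], [0, 0.058, -0.005, 0.63, -0.002, -0.002, -0.002], [0, 0.058, -0.005, 0.63, -0.002, -0.002, -0.002], [0, 0.058, -0.005, 0.63, -0.002, -0.002, -0.002]]
  ]
}}

```text
time: 7.52
tool_pos: [0.5596, -0.0413, 0.2692]
ee_rot: [3.136, 0.003, 1.84]
wrist_force: [0.3, -0.1, -0.1]
width: 0.0238
```

Request:
{"method": "move_arm", "body": {
  "increments": [
    [[0, 0, 0, 0, 0, 0, 0], [0, 0, 0, 0, 0, 0, 0], [0, 0, 0, 0, 0, 0, 0], [0, 0, 0, 0, 0, 0, 0]]
  ]
}}

```text
time: 7.85
tool_pos: [0.5588, -0.0412, 0.2689]
ee_rot: [3.139, 0.003, 1.841]
wrist_force: [-4.5, -1.8, 6.3]
width: 0.0172
```

Request:
{"method": "move_arm", "body": {
  "increments": [
    [[0, -0.06, 0, 0, 0, 0, 0], [0, -0.14, 0, 0, 0, 0, 0], [0, -0.22, 0, 0, 0, 0, 0], [0, -0.3, 0, 0, 0, 0, 0], [0, -0.36, 0, 0, 0, 0, 0], [0, -0.4, 0, 0, 0, 0, 0], [0, -0.4, 0, 0, 0, 0, 0], [0, -0.4, 0, 0, 0, 0, 0]]
  ]
}}

```text
time: 8.52
tool_pos: [0.5695, -0.0794, 0.2689]
ee_rot: [3.138, 0.002, 1.841]
wrist_force: [-3.8, 0.6, 5.3]
width: 0.0174
```

```bash
python3 - <<'E' 2>/dev/null
from h import *
to(.5583,-.040,.265,1.844)
snap('wrist','w4'); snap('top','t4'); crop('t4',300,170,470,275,4.6,'ct4')
E
```

```text
t 8.52 pos [ 0.5695 -0.0794  0.2689] rot [3.1384e+00 1.6000e-03 1.8406e+00] F [-3.8  0.6  5.3] w 0.0174
 shift [ 0.409 -0.003  0.039] turn [ 0.002  0.001 -0.002]
```

View pics/w4.png

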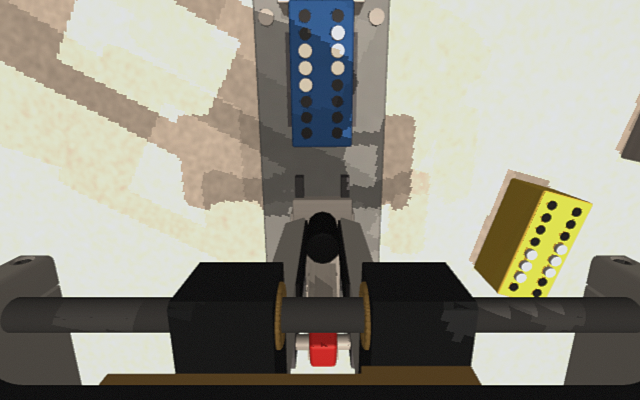

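The bar is back with the block clear of the lip, and the tool moved 39.7 mm. I release the knob and rise.

Request:
{"method": "move_arm", "body": {
  "increments": [
    [[0.6, 0, 0, 0, 0, 0, 0], [0.6, 0, 0, 0, 0, 0, 0], [0.6, 0, 0, 0, 0, 0, 0], [0.6, 0, 0, -0.15, 0, 0, 0], [0.6, 0, 0, -0.4, 0, 0, 0], [0.6, 0, 0, -0.6, 0, 0, 0], [0.6, 0, 0, -0.7, 0, 0, 0], [0.6, 0, 0, -0.7, 0, 0, 0]]
  ]
}}

```text
time: 9.28
tool_pos: [0.57, -0.0794, 0.3406]
ee_rot: [3.133, 0.004, 1.841]
wrist_force: [0.2, 0.0, -0.2]
width: 0.0563
```

```bash
python3 - <<'E' 2>/dev/null
from h import *
to(.5583,-.040,.34,1.844)
snap('wrist','w5')
im=cv2.imread('pics/w5.png'); cv2.imwrite('pics/c5.png',cv2.resize(im[0:240,260:400],None,fx=5,fy=2.5))
E
```

```text
t 9.28 pos [ 0.57   -0.0794  0.3406] rot [3.1332 0.0044 1.8408] F [ 0.2  0.  -0.2] w 0.0563
 shift [ 0.411 -0.008  0.005] turn [ 0.005  0.003 -0.002]
```

View pics/c5.png

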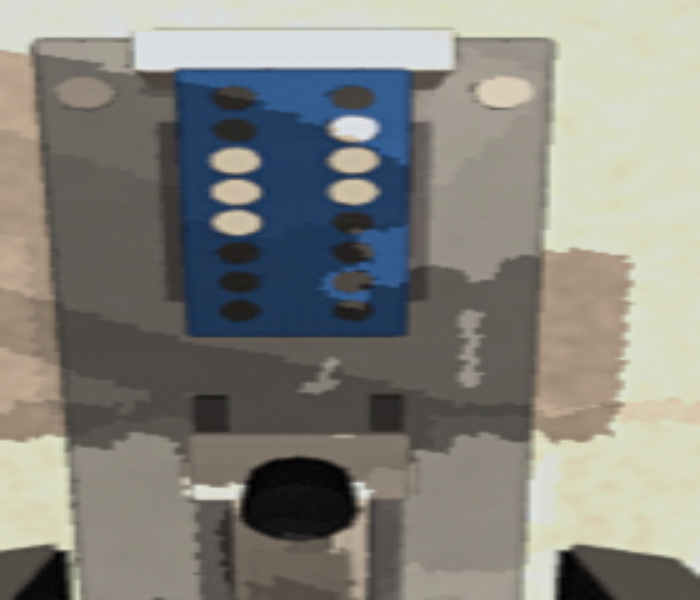

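```bash
python3 - <<'E' 2>/dev/null
from h import *
z=load('w5')
C=[ray(z,*p,.052) for p in [(295.4,28),(342.2,28),(341.4,134),(297.6,134)]]
for c in C: print(c.round(4))
m=sum(C)/4; print('block',m.round(4))
for i,j in [(3,0),(2,1)]: d=C[j]-C[i]; print('yaw',np.arctan2(-d[0],d[1]),np.linalg.norm(d))
for i,j in [(0,1),(3,2)]: d=C[j]-C[i]; print('yaw',np.arctan2(d[1],d[0]),np.linalg.norm(d))
k=ray(z,320,199,.095); print('knob',k.round(4),np.linalg.norm(k[:2]-[.5583,-.04]), pt(z,320,199).round(4))
to(m[0],m[1],.33,1.844)
E
```

```text
[0.5187 0.0381 0.052 ]
[0.5525 0.0475 0.052 ]
[ 0.5741 -0.0282  0.052 ]
[ 0.5399 -0.0376  0.052 ]
block [0.5463 0.005  0.052 ]
yaw 0.2721991095386597 0.07862902194716853
yaw 0.2774791986459083 0.07872637549605598
yaw 0.2721523530861013 0.035083167609278834
yaw 0.26944137925334694 0.035498982903302966
knob [ 0.5685 -0.0736  0.095 ] 0.035072856138130735 [ 0.5684 -0.0734  0.0955]
t 9.33 pos [ 0.5697 -0.0793  0.3386] rot [3.1362e+00 2.9000e-03 1.8407e+00] F [0.2 0.3 0.6] w 0.0563
 shift [ 0.875 -0.001  0.084] turn [ 0.003  0.002 -0.002]
```

Request:
{"method": "move_arm", "body": {
  "increments": [
    [[0.6, 0.3, 0, 0, 0, 0, 0], [0.6, 0.6, 0, 0, 0.003, 0.002, -0.002], [0.6, 0.875, 0, 0.3, 0.003, 0.002, -0.002], [0.6, 0.875, 0, 0.5, 0.003, 0.002, -0.002], [0.6, 0.875, 0, 0.5, 0.003, 0.002, -0.002]]
  ]
}}

```text
time: 9.75
tool_pos: [0.5438, 0.0065, 0.2805]
ee_rot: [-3.128, -0.006, 1.846]
wrist_force: [-0.0, 0.0, -1.1]
width: 0.0563
```

```bash
python3 - <<'E' 2>/dev/null
from h import *
to(.5463,.005,.222,1.844)
snap('wrist','w6')
E
```

```text
t 9.75 pos [0.5438 0.0065 0.2805] rot [-3.128  -0.006   1.8462] F [-0.   0.  -1.1] w 0.0563
 shift [-0.025  0.028  0.584] turn [-0.009 -0.004  0.001]
```

View pics/w6.png

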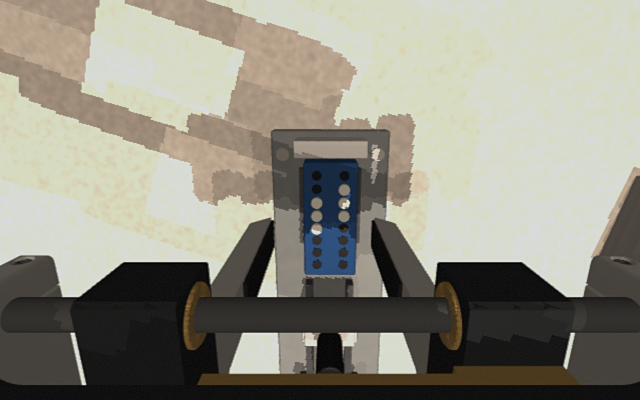

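Request:
{"method": "move_arm", "body": {
  "increments": [
    [[0.6, 0, 0, 0, 0, 0, 0], [0.6, 0, 0, 0, 0, 0, 0], [0.6, 0, 0, 0, 0, 0, 0], [0.6, 0, 0, 0, 0, 0, 0]]
  ]
}}

```text
time: 10.13
tool_pos: [0.5468, 0.0043, 0.2888]
ee_rot: [3.141, -0.001, 1.843]
wrist_force: [-0.4, 0.1, -0.7]
width: 0.0568
```

```bash
python3 - <<'E' 2>/dev/null
from h import *
to(.5463,.005,.222,1.844)
E
```

```text
t 10.13 pos [0.5468 0.0043 0.2888] rot [ 3.1410e+00 -5.0000e-04  1.8426e+00] F [-0.4  0.1 -0.7] w 0.0568
 shift [ 0.008 -0.003  0.668] turn [ 0.    -0.    -0.001]
```

It has settled and is centred. I descend and grip.

Request:
{"method": "move_arm", "body": {
  "increments": [
    [[0.6, 0.008, 0, 0.2, 0, 0, 0], [0.6, 0.008, 0, 0.4, 0, 0, 0], [0.6, 0.008, 0, 0.57, 0, 0, 0], [0.6, 0.008, 0, 0.668, 0, 0, 0], [0.6, 0.008, 0, 0.668, 0, 0, 0], [0.6, 0.008, 0, 0.668, 0, 0, 0]]
  ]
}}

```text
time: 10.63
tool_pos: [0.5461, 0.0055, 0.2209]
ee_rot: [-3.14, -0.001, 1.843]
wrist_force: [-0.2, -0.7, -0.2]
width: 0.0564
```

Request:
{"method": "move_arm", "body": {
  "increments": [
    [[0, 0, 0, 0, 0, 0, 0], [0, 0, 0, 0, 0, 0, 0], [0, 0, 0, 0, 0, 0, 0], [0, 0, 0, 0, 0, 0, 0], [0, 0, 0, 0, 0, 0, 0]]
  ]
}}

```text
time: 11.05
tool_pos: [0.5462, 0.0057, 0.2219]
ee_rot: [-3.141, -0.001, 1.844]
wrist_force: [-0.8, -0.4, 3.5]
width: 0.0355
```

```bash
python3 - <<'E' 2>/dev/null
from h import *
to(.5463,.005,.28,1.844)
snap('side','s7'); crop('s7',230,180,450,330,3.5,'cs7')
E
```

```text
t 11.05 pos [0.5462 0.0057 0.2219] rot [-3.1415e+00 -6.0000e-04  1.8438e+00] F [-0.8 -0.4  3.5] w 0.0355
 shift [-0.007 -0.001 -0.581] turn [-0. -0. -0.]
```

View pics/cs7.png

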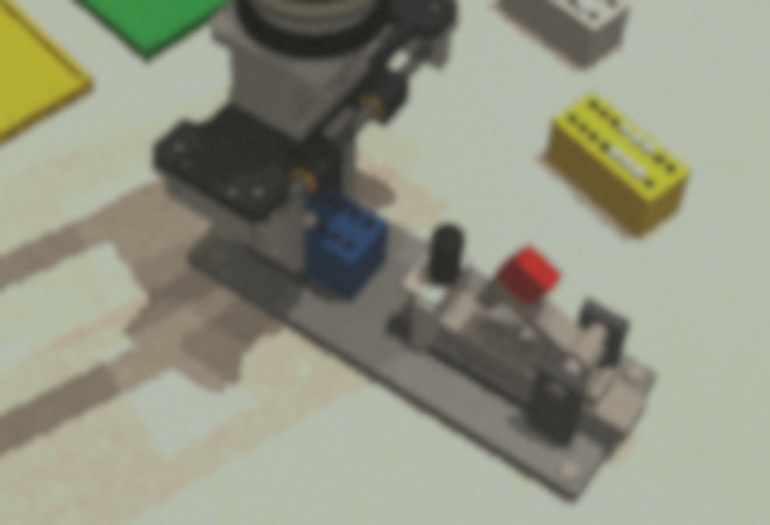

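Request:
{"method": "move_arm", "body": {
  "increments": [
    [[0, 0, 0, -0.08, 0, 0, 0], [0, 0, 0, -0.2, 0, 0, 0], [0, 0, 0, -0.4, 0, 0, 0], [0, 0, 0, -0.6, 0, 0, 0], [0, 0, 0, -0.8, 0, 0, 0], [0, 0, 0, -0.8, 0, 0, 0], [0, 0, 0, -0.8, 0, 0, 0]]
  ]
}}

```text
time: 11.68
tool_pos: [0.5462, 0.0057, 0.3019]
ee_rot: [3.141, -0.001, 1.844]
wrist_force: [-1.3, -1.3, -3.8]
width: 0.0359
```

```bash
python3 - <<'E' 2>/dev/null
from h import *
to(.622,.2665,.30)
snap('side','s8'); crop('s8',200,100,450,330,3,'cs8')
E
```

```text
t 11.68 pos [0.5462 0.0057 0.3019] rot [ 3.1409e+00 -6.0000e-04  1.8437e+00] F [-1.3 -1.3 -3.8] w 0.0359
 shift [2.307 1.433 0.022] turn [ 0. -0. -0.]
```

View pics/cs8.png

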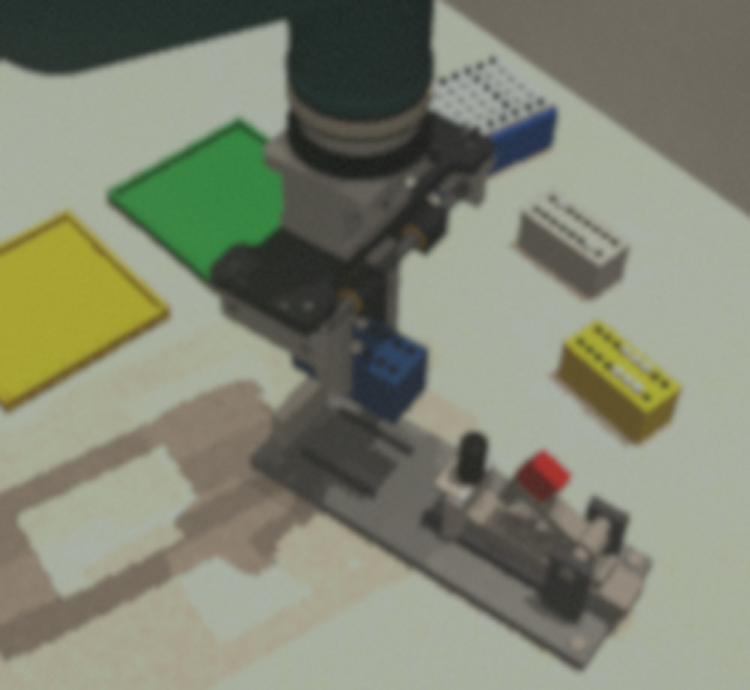

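The block is out of the nest and upright. I carry it to the tray.

Request:
{"method": "move_arm", "body": {
  "increments": [
    [[0, 0.1, 0.06, 0, 0, 0, 0], [0, 0.3, 0.19, 0, 0, 0, 0], [0, 0.55, 0.34, 0, 0, 0, 0], [0, 0.77, 0.48, 0, 0, 0, 0]]
  ]
}}

```text
time: 12.07
tool_pos: [0.5713, 0.0945, 0.2984]
ee_rot: [-3.136, -0.003, 1.843]
wrist_force: [0.5, 1.0, -3.5]
width: 0.0358
```

Request:
{"method": "move_arm", "body": {
  "increments": [
    [[0, 0.25, 0.16, 0, 0, 0, 0], [0, 0.5, 0.32, 0, 0, 0, 0], [0, 0.77, 0.48, 0, 0, 0, 0]]
  ]
}}

```text
time: 12.32
tool_pos: [0.5968, 0.1818, 0.2982]
ee_rot: [-3.136, -0.002, 1.844]
wrist_force: [0.4, 1.6, -3.4]
width: 0.0359
```

Request:
{"method": "move_arm", "body": {
  "increments": [
    [[0, 0.25, 0.16, 0, 0, 0, 0], [0, 0.5, 0.32, 0, 0, 0, 0], [0, 0.68, 0.43, 0, 0, 0, 0], [0, 0.77, 0.48, 0, 0, 0, 0], [0, 0.77, 0.48, 0, 0, 0, 0], [0, 0.77, 0.48, 0, 0, 0, 0], [0, 0.77, 0.48, 0, 0, 0, 0]]
  ]
}}

```text
time: 12.9
tool_pos: [0.6222, 0.266, 0.2999]
ee_rot: [-3.138, -0.0, 1.843]
wrist_force: [0.3, -0.3, -3.2]
width: 0.0359
```

```bash
python3 - <<'E' 2>/dev/null
from h import *
to(.622,.2665,.22)
snap('wrist','w9'); snap('top','t9')
cv2.imwrite('pics/v9.png',np.vstack([cv2.imread('pics/w9.png')[0:300],cv2.imread('pics/t9.png')[50:350]]))
E
```

```text
t 12.9 pos [0.6222 0.266  0.2999] rot [-3.1378e+00 -5.0000e-04  1.8429e+00] F [ 0.3 -0.3 -3.2] w 0.0359
 shift [0.005 0.002 0.799] turn [-0.002 -0.     0.   ]
```

View pics/v9.png

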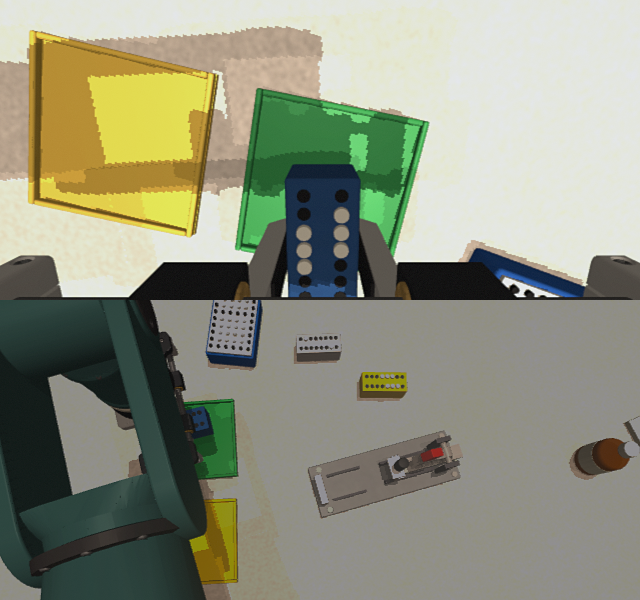

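The block is over the green tray; the tray corners match. In the jig the flange was 210 mm above the underside, so the tray floor should be met at TCP z of about 0.215.

Request:
{"method": "move_arm", "body": {
  "increments": [
    [[0, 0, 0, 0.2, 0, 0, 0], [0, 0, 0, 0.4, 0, 0, 0], [0, 0, 0, 0.6, 0, 0, 0], [0, 0, 0, 0.7, 0, 0, 0], [0, 0, 0, 0.76, 0, 0, 0], [0, 0, 0, 0.76, 0, 0, 0], [0, 0, 0, 0.76, 0, 0, 0]]
  ]
}}

```text
time: 13.58
tool_pos: [0.6226, 0.2667, 0.2256]
ee_rot: [-3.141, -0.001, 1.843]
wrist_force: [-0.5, -0.0, -2.8]
width: 0.0359
```

```bash
python3 - <<'E' 2>/dev/null
from h import *
to(.622,.2665,.215)
E
```

```text
t 13.58 pos [0.6226 0.2667 0.2256] rot [-3.1409e+00 -1.5000e-03  1.8432e+00] F [-0.5 -0.  -2.8] w 0.0359
 shift [-0.001 -0.006  0.106] turn [-0.    -0.001  0.   ]
```

Request:
{"method": "move_arm", "body": {
  "increments": [
    [[0, 0, 0, 0.03, 0, 0, 0], [0, 0, 0, 0.06, 0, 0, 0], [0, 0, 0, 0.08, 0, 0, 0], [0, 0, 0, 0.1, 0, 0, 0], [0, 0, 0, 0.105, 0, 0, 0], [0, 0, 0, 0.105, 0, 0, 0], [0, 0, 0, 0.105, 0, 0, 0]]
  ]
}}

```text
time: 14.17
tool_pos: [0.6224, 0.2672, 0.215]
ee_rot: [-3.141, -0.002, 1.844]
wrist_force: [-1.3, -0.5, -1.4]
width: 0.0358
```

Request:
{"method": "move_arm", "body": {
  "increments": [
    [[0, 0, 0, 0.01, 0, 0, 0], [0, 0, 0, 0.015, 0, 0, 0], [0, 0, 0, 0.015, 0, 0, 0], [0, 0, 0, 0.015, 0, 0, 0]]
  ]
}}

```text
time: 14.5
tool_pos: [0.6223, 0.2672, 0.2149]
ee_rot: [-3.141, -0.002, 1.844]
wrist_force: [-2.9, -0.3, 5.2]
width: 0.0354
```

Contact with the floor: the vertical force rose and z stopped. I release by opening only to 0.65, then rise.

Request:
{"method": "move_arm", "body": {
  "increments": [
    [[0.65, 0, 0, 0, 0, 0, 0], [0.65, 0, 0, 0, 0, 0, 0], [0.65, 0, 0, 0, 0, 0, 0], [0.65, 0, 0, 0, 0, 0, 0], [0.65, 0, 0, 0, 0, 0, 0], [0.65, 0, 0, 0, 0, 0, 0]]
  ]
}}

```text
time: 15.0
tool_pos: [0.6223, 0.267, 0.2125]
ee_rot: [-3.139, -0.001, 1.844]
wrist_force: [-0.6, 0.4, 0.0]
width: 0.0613
```

Request:
{"method": "move_arm", "body": {
  "increments": [
    [[0.65, 0, 0, -0.1, 0, 0, 0], [0.65, 0, 0, -0.3, 0, 0, 0], [0.65, 0, 0, -0.6, 0, 0, 0], [0.65, 0, 0, -1, 0, 0, 0], [0.65, 0, 0, -1, 0, 0, 0], [0.65, 0, 0, -1, 0, 0, 0]]
  ]
}}

```text
time: 15.5
tool_pos: [0.6231, 0.2672, 0.3184]
ee_rot: [3.134, -0.002, 1.844]
wrist_force: [0.3, -0.6, -0.3]
width: 0.0614
```

Request:
{"method": "move_arm", "body": {
  "increments": [
    [[0.65, -0.3, 0, 0, 0, 0, 0], [0.65, -0.6, 0, 0, 0, 0, 0], [0.65, -0.9, 0, 0, 0, 0, 0], [0.65, -0.9, 0, 0, 0, 0, 0], [0.65, -0.9, 0, 0, 0, 0, 0], [0.65, -0.9, 0, 0, 0, 0, 0]]
  ]
}}

```text
time: 16.0
tool_pos: [0.6465, 0.1804, 0.3116]
ee_rot: [-3.138, -0.002, 1.843]
wrist_force: [-0.6, -0.1, 0.5]
width: 0.061
```

```bash
python3 - <<'E' 2>/dev/null
from h import *
to(.622,.2665,.215)
snap('wrist','w10'); snap('side','s10'); snap('top','t10')
a=cv2.imread('pics/w10.png')[0:280];b=cv2.imread('pics/s10.png')[100:400]
cv2.imwrite('pics/v10.png',np.vstack([a,b])); crop('t10',300,170,470,275,4.6,'ct10')
E
```

```text
t 16.0 pos [0.6465 0.1804 0.3116] rot [-3.1380e+00 -2.4000e-03  1.8434e+00] F [-0.6 -0.1  0.5] w 0.061
 shift [ 0.893 -0.001  0.968] turn [-0.002 -0.002  0.   ]
```

View pics/v10.png

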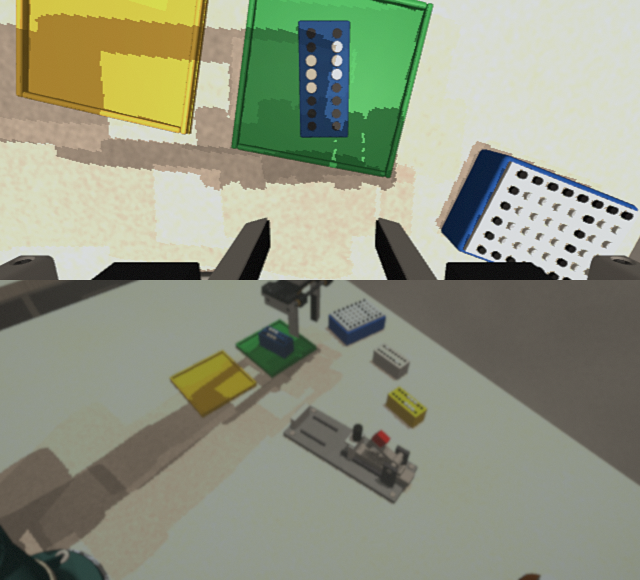

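View pics/ct10.png

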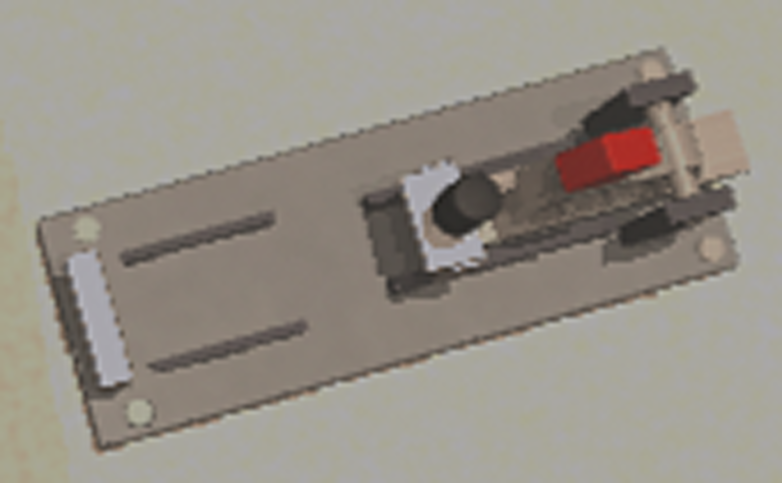

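```bash
python3 - <<'E' 2>/dev/null
from h import *
z=load('w10')
for p in [(304,30),(345,30),(345,128),(304,128),(324,80)]: print('top',pt(z,*p).round(4))
C=[ray(z,*p,.045) for p in [(298,21),(350,21),(348,137),(300,137)]]; print('centre',(sum(C)/4).round(4))
for p in [(260,60),(380,60)]: print('floor',pt(z,*p).round(4))
a,b=ray(load('t0'),300+372/4.6,170+224/4.6,.095),ray(load('t10'),300+478/4.6,170+196/4.6,.095)
print('knob',a.round(4),b.round(4),np.linalg.norm(a-b))
E
```

```text
top [0.5999 0.2951 0.0459]
top [0.6271 0.3028 0.0456]
top [0.6461 0.239  0.0456]
top [0.6169 0.2308 0.0455]
top [0.622  0.2673 0.0457]
centre [0.6223 0.2664 0.045 ]
floor [0.5667 0.271  0.0057]
floor [0.6612 0.2974 0.0058]
knob [ 0.5591 -0.0439  0.095 ] [ 0.5689 -0.081   0.095 ] 0.03838240216903655
```

```bash
python3 -c "
from bench import robot
print(robot.get_obs()['time'],robot.close_job())"
```

```text
the job is handed in; nothing more can be done
16.15 None
```

I lifted the pawl tab about 0.45 rad (roughly 20 mm by the hinge geometry), slid the clamp bar back by its knob, and moved the blue block into the green tray. The block was lowered until it touched the tray floor, then released. I handed the job in at 16.15 s; no verdict is reported.

Last checks before hand-in:
- **Block:** its top is flat at 45.5–45.9 mm, which puts its underside on the tray floor. Its centre is within about 1 mm of the tray's centre.
- **Clamp bar:** the top camera gives 38 mm of travel and the tool moved 39.7 mm while gripping the knob. An earlier single-pixel wrist reading gave only 35 mm, so these disagree slightly. All three are above the 28 mm needed.
- **Robot:** the gripper is open and clear of everything.

No check failed.

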